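Press camshaft bearing caps home, middle first

ROBOT

A 6-joint arm with a two-finger parallel gripper is mounted at the origin on the work surface. World frame = base frame: x ahead of the robot, y to its left, z up, the work surface at z = 0. Lengths are in m, angles in degrees, forces in N, time in s.
With the tool pointing down it reaches from about 0.4 to 0.825 m from the base axis. Payload 7 kg.
Tool frame: the origin (TCP) lies at the very end of the fingers, on their centre line; the grasp point (between the pads) lies 19 mm behind it; x points along the fingers, y is the direction in which the jaws open and shut, and the axes are right-handed (so a half turn about x gives the same grasp; the last joint's range is limited). The gripper opens to 88 mm and grips with 3 to 60 N. Pads are 19 mm wide; open, the fingers measure 130 mm over their backs; the gripper's body (78 mm by 193 mm) begins 47 mm behind the grasp point.
Start: joints at [92.653, 20.546, 0.682, 0, -70.136, -16.507], TCP at [0.162, 0.655, 0.227] pointing down, gripper open.
Joint ranges: [-176.03, 176.03], [-82.01, 121.73], [-58.28, 71.71], [-173.87, 95.51], [-174.79, -0.11], [-173.66, 173.66]. Speed limits (degrees/s): [136.94, 136.94, 172.46, 180, 180, 180].

INTERFACE

Orientations are given as [roll, pitch, yaw] about the fixed x, y, z axes, in that order (R = Rz(yaw) Ry(pitch) Rx(roll)).
In Python, from plant import * gives the robot as it stands. The module is installed in compiled form; this text tells all that it offers.
- The arm moves only by the shell command python3 -m creep 'ROWS' [FORCE]. ROWS is a JSON object of lists of equal length, an entry for each row: "jaw": the closure, from -1 (fully open) to 1 (shut); "translation": the shift along the tool's x, y, z in m, a list of three; "roll": the turn about the tool's x in rad. A call has exactly 10 rows; each row shifts and turns the commanded pose from where the row before left it, along the tool's axes as they then stand; what a row does not reach is not made up. A row lasts 1/10 s, in which the tool goes at most 50 mm and 8.59 degrees, less where a joint would pass 70% of its speed; a pose out of reach is approached as far as the arm can. A call with a gripper value outside its range is refused whole. The fingers move at their own pace and stop on an object; FORCE is the grip in N (left out, the last holds). Time passes only in rows, so rows that do not move let the fingers close, or fill a call up. It gives the time, the measured TCP pose, the force and the opening at its end, in the units of the state.
- get_state(): the state, without advancing time (a new reading comes with each control period).
- capture(name): name is "side" or "top" or "wrist"; returns a dict with "image" (400x640x3 uint8, red, green, blue), "fovy" (degrees; the focal length in pixels is half the picture's height over the tangent of half this angle, whatever the lens; pixels are square), "cx", "cy" (the principal point, pixels), "pose" (4x4, takes a point from camera to world coordinates); the wrist camera has in their place "tool_from_camera" (4x4, takes a point from camera to tool coordinates, whose origin is the TCP and whose axes are the tool frame's). Camera axes: x right, y up, looking along -z (the intrinsics and any distortion apply to the point x, -y, -z); pixel columns grow to the right and rows downward; lengths in m; the calibration is good to about 2 mm. A picture is of the moment at which its call begins: read the wrist's pose just before it. There is no depth.
- close_job(): hands the job in, once; it reports no verdict.
The state is a dict: "time_s": time; "joints": joint angles; "qd": joint speeds; "joint_torque": joint torques, N m; "tcp_pos": TCP position; "eef_rot": TCP orientation; "contact_force": force on the tool from outside, world axes, zero at the start; "moment": the same for the moment, N m; "gripper_width": finger opening in m.
Only numpy, scipy, OpenCV 4.12 (cv2) and the standard library are available. Lean on these libraries where they do the work, as an engineer would, in place of code of your own. Each camera call takes 0.05 s, during which the arm holds its last target.

TASK

The four camshaft bearing caps on this cylinder head stand proud on their dowels: with the fingertips press each one slowly and gently down until it is fully home, working from the middle outwards - first the inner cap nearer the toothed belt pulley, then the other inner cap, then the end cap next to the pulley, and last the end cap at the far end. Only press: do not pull a cap up off its dowels, and leave the loose parts and tools around the head where they lie.

Things in the scene. Friction and masses are not known exactly. Their poses are not given: they have to be found in the camera images.
- head: Bare aluminium cylinder head of a three-cylinder engine, heavy and fixed, 150 mm wide (its x), 300 mm long (its y), lying on two 30 mm wooden blocks. Its origin is the centre of the footprint on the bench, z up. The single camshaft (28 mm) runs along its y axis at x = 0, 130 mm above the bench. The casting's upper rim is 118 mm above the bench, the cam lobes reach to 155 mm. Four equal bearing caps straddle the camshaft at y = -123, -41, +41 and +123 mm.
- pulley: The toothed belt pulley on one end of the camshaft, dark steel, 100 mm in diameter and 24 mm thick, with five round holes; fixed. Its origin is its centre, 130 mm above the bench, at x = 0 and y = +186 or -186 mm in the head's frame (which end varies); its top is 180 mm above the bench. It marks the pulley end of the row of caps.
- pump: The vacuum pump on the other end of the camshaft from the pulley: a plain grey 62 mm drum, 40 mm long, with a small black nipple on top (tip 175 mm above the bench); fixed. Its origin is its centre, 130 mm above the bench, at y = -186 or +186 mm in the head's frame.
- tensioner: Loose belt tensioner roller, dark steel with flanges, 68 mm across and 38 mm high, lying flat on the bench on the head's +x side; origin under its centre. To be left alone.
- bearing: Loose ball bearing, 52 mm across, 18 mm high, lying flat on the bench on the head's -x side; origin under its centre. To be left alone.
- bolt_tray: Loose open steel tray 90 x 140 x 28 mm with the cap bolts in it, on the bench on the head's +x side; origin under its centre. To be left alone.
- wrench: Loose spanner, 180 mm long, lying on the bench on the head's -x side, along its own x axis. To be left alone.
- cap_a (a joint): How far this bearing cap (the one at y = -123 mm in the head's frame) stands off its seat, in m: 0 is fully home, it starts 5 to 9 mm proud. It slides straight down on two ring dowels, needs about 6 N to move, stays where it is left and stops hard when home; pressing with 10 to 18 N seats it surely. More than 60 N anywhere on the head is too hard, and running into the stop at more than about 30 mm/s can reach that; 15 mm/s is safe.
- cap_a_crown (a point): Centre of the flat top of that cap's middle, the spot to press: 32 mm (head's x) by 24 mm (y). It is 160 mm above the bench when the cap is home. The cap is plain aluminium, 72 mm long across the camshaft, 24 mm wide along it; its two empty bolt holes lie 27 mm either side of this point on feet 13 mm lower.
- cap_b (a joint): How far this bearing cap (the one at y = -41 mm in the head's frame) stands off its seat, in m: 0 is fully home, it starts 5 to 9 mm proud. It slides straight down on two ring dowels, needs about 6 N to move, stays where it is left and stops hard when home; pressing with 10 to 18 N seats it surely. More than 60 N anywhere on the head is too hard, and running into the stop at more than about 30 mm/s can reach that; 15 mm/s is safe.
- cap_b_crown (a point): Centre of the flat top of that cap's middle, the spot to press: 32 mm (head's x) by 24 mm (y). It is 160 mm above the bench when the cap is home. The cap is plain aluminium, 72 mm long across the camshaft, 24 mm wide along it; its two empty bolt holes lie 27 mm either side of this point on feet 13 mm lower.
- cap_c (a joint): How far this bearing cap (the one at y = +41 mm in the head's frame) stands off its seat, in m: 0 is fully home, it starts 5 to 9 mm proud. It slides straight down on two ring dowels, needs about 6 N to move, stays where it is left and stops hard when home; pressing with 10 to 18 N seats it surely. More than 60 N anywhere on the head is too hard, and running into the stop at more than about 30 mm/s can reach that; 15 mm/s is safe.
- cap_c_crown (a point): Centre of the flat top of that cap's middle, the spot to press: 32 mm (head's x) by 24 mm (y). It is 160 mm above the bench when the cap is home. The cap is plain aluminium, 72 mm long across the camshaft, 24 mm wide along it; its two empty bolt holes lie 27 mm either side of this point on feet 13 mm lower.
- cap_d (a joint): How far this bearing cap (the one at y = +123 mm in the head's frame) stands off its seat, in m: 0 is fully home, it starts 5 to 9 mm proud. It slides straight down on two ring dowels, needs about 6 N to move, stays where it is left and stops hard when home; pressing with 10 to 18 N seats it surely. More than 60 N anywhere on the head is too hard, and running into the stop at more than about 30 mm/s can reach that; 15 mm/s is safe.
- cap_d_crown (a point): Centre of the flat top of that cap's middle, the spot to press: 32 mm (head's x) by 24 mm (y). It is 160 mm above the bench when the cap is home. The cap is plain aluminium, 72 mm long across the camshaft, 24 mm wide along it; its two empty bolt holes lie 27 mm either side of this point on feet 13 mm lower.

How it is judged:
By the outcome, as a careful person would: the job done as asked, in the order asked, and still so for the second after the job is handed in, with the robot touching nothing.
It also fails if it takes over 45 s, if anything falls off the work surface, if the arm or the gripper's body presses on something with over 40 N, if the wrist force passes 120 N, or if a joint passes its speed limit or range.

## Working session

There is one attempt and no reset: what is moved stays moved. The work goes in short steps, Python scripts to look and compute and a shell command to move; the robot and the scene stay as the last step left them, time stands still between calls to the robot, and variables do not carry over. Pictures are saved under pics/ and viewed, and the job is handed in when it is done.

```bash
mkdir -p pics; python3 - <<'E'
from plant import *
import cv2, numpy as np
s=get_state(); print({k:np.round(v,4).tolist() for k,v in s.items()})
for n in ("top","side","wrist"):
    c=capture(n); cv2.imwrite(f"pics/{n}0.png",c["image"][:,:,::-1])
    print(n,{k:(np.round(v,4).tolist() if not isinstance(v,str) else v) for k,v in c.items() if k!="image"})
E
```

```text
{'time_s': 0.0, 'joints': [92.6516, 20.5901, 0.6346, -0.019, -70.1339, -16.5074], 'qd': [0.0421, -0.0013, 0.0634, -0.0158, -0.0499, -0.0423], 'joint_torque': [0.0009, -58.2717, 29.3053, 6.997, 0.0071, -0.0002], 'tcp_pos': [0.1616, 0.6549, 0.2256], 'eef_rot': [95.2002, 89.9088, -98.6621], 'contact_force': [-0.1759, -0.228, 0.1351], 'moment': [-0.0043, 0.0139, 0.0536], 'gripper_width': 0.0878}
top {'fovy': 56.9816, 'cx': 318.0666, 'cy': 198.2335, 'pose': [[0.016, 0.9952, -0.0961, 0.5028], [-0.9994, 0.0189, 0.0292, 0.0561], [0.0309, 0.0956, 0.9949, 0.7783], [0.0, 0.0, 0.0, 1.0]]}
side {'fovy': 45.7473, 'cx': 325.8171, 'cy': 200.0156, 'pose': [[0.8334, 0.4168, -0.3629, 0.2339], [-0.5523, 0.6072, -0.5712, -0.481], [-0.0177, 0.6765, 0.7362, 0.7966], [0.0, 0.0, 0.0, 1.0]]}
wrist {'fovy': 58.662, 'cx': 319.2481, 'cy': 202.937, 'tool_from_camera': [[0.0, 0.26, -0.9656, -0.1596], [1.0, 0.0012, 0.0003, -0.0006], [0.0012, -0.9656, -0.26, -0.0706], [0.0, 0.0, 0.0, 1.0]]}
```

View pics/top0.png

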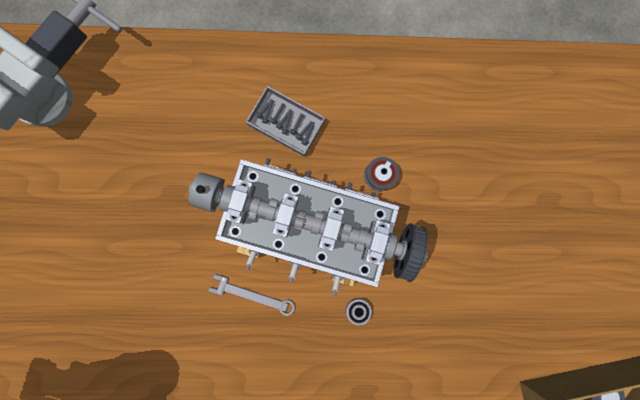

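View pics/side0.png

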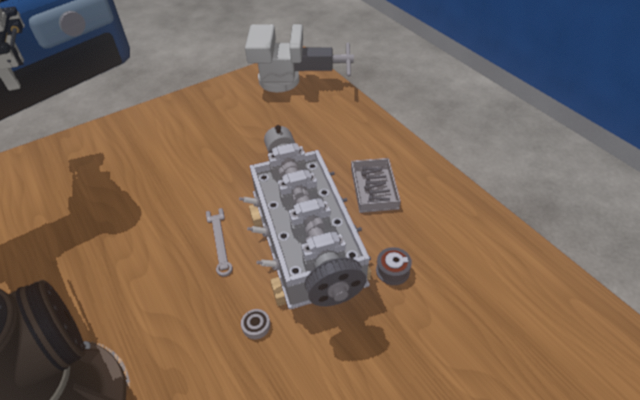

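View pics/wrist0.png

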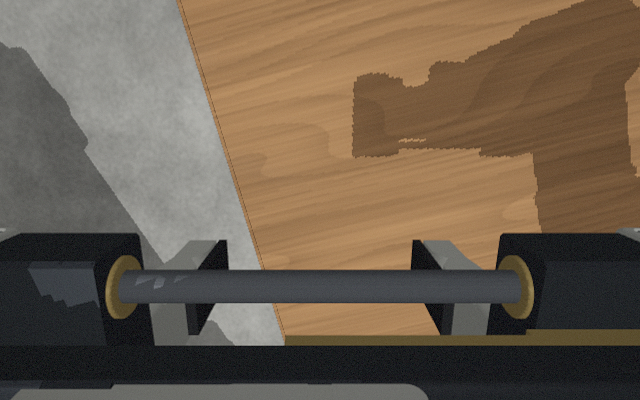

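The top view shows the head centred near (310,222). The pulley is at the right end (412,250) and the pump at the left (205,192). The tray and tensioner are on its upper side, which is the head's +x. The pulley is therefore at the head's -y end, and the order is b, c, a, d. I'll zoom in next.

```bash
python3 - <<'E'
import cv2
t=cv2.imread("pics/top0.png")[150:295,180:440]; cv2.imwrite("pics/top0z.png",cv2.resize(t,None,fx=3,fy=3,interpolation=cv2.INTER_CUBIC))
t=cv2.imread("pics/side0.png")[115:310,230:390]; cv2.imwrite("pics/side0z.png",cv2.resize(t,None,fx=3,fy=3,interpolation=cv2.INTER_CUBIC))
E
```

```text
(no output)
```

View pics/top0z.png

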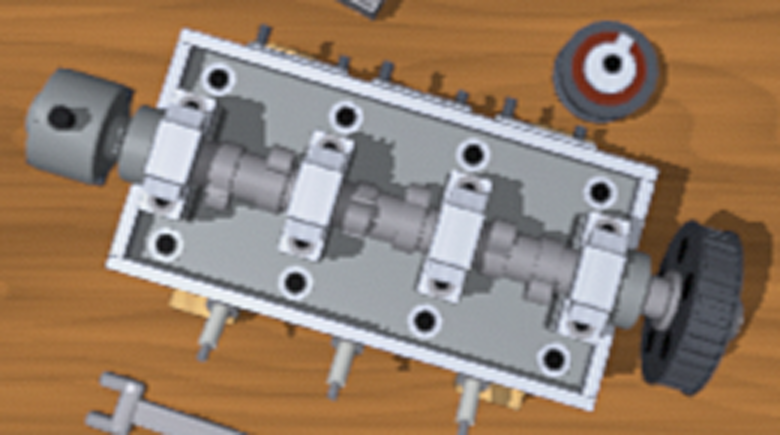

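View pics/side0z.png

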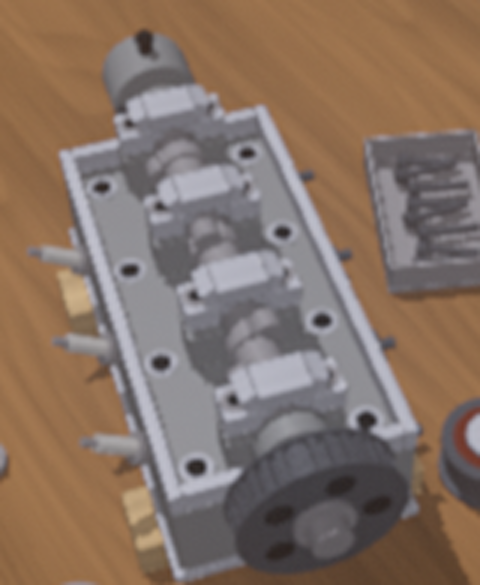

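```bash
cat > h.py <<'E'
import numpy as np
def ray(c,u,v):
    f=200/np.tan(np.radians(c["fovy"]/2)); P=np.array(c["pose"])
    d=P[:3,:3]@np.array([(u-c["cx"])/f,-(v-c["cy"])/f,-1.]); return P[:3,3],d
def onz(c,u,v,z):
    o,d=ray(c,u,v); return o+d*(z-o[2])/d[2]
def px(c,p):
    f=200/np.tan(np.radians(c["fovy"]/2)); P=np.array(c["pose"])
    q=P[:3,:3].T@(np.array(p)-P[:3,3]); return c["cx"]+f*q[0]/-q[2], c["cy"]-f*q[1]/-q[2]
E
python3 - <<'E'
from plant import *
from h import *
import cv2
c=capture("top"); s=capture("side")
T=lambda u,v:(180+(u+.5)/3-.5,150+(v+.5)/3-.5)
S=lambda u,v:(230+(u+.5)/3-.5,115+(v+.5)/3-.5)
cor=[onz(c,*T(*p),.118) for p in ((183,33),(655,173),(590,407),(110,265))]
print("rim top",np.round(cor,4).tolist(), np.mean(cor,0))
print([round(np.linalg.norm(cor[i]-cor[(i+1)%4]),4) for i in range(4)])
cs=[onz(s,*S(*p),.118) for p in ((62,152),(263,108),(417,428),(172,495))]
print("rim side",np.round(cs,4).tolist(),np.mean(cs,0),[round(np.linalg.norm(cs[i]-cs[(i+1)%4]),4) for i in range(4)])
cen=np.mean(cor,0)
e=cor[0]-cor[1]+cor[3]-cor[2]; yaw=np.degrees(np.arctan2(-e[0],e[1])); print("yaw",yaw)
e=cs[1]-cs[2]+cs[0]-cs[3]; print("yaw side",np.degrees(np.arctan2(-e[0],e[1])))
tp={'d':(180,154),'c':(316,192),'b':(460,233),'a':(601,274)}
for k,p in tp.items(): print(k,np.round(onz(c,*T(*p),.167),4))
g=cv2.cvtColor(c["image"],cv2.COLOR_RGB2GRAY)[150:295,180:440]
# crown mask
for th in (205,212,220):
    m=(g>th).astype(np.uint8)
    n,l,st,ce=cv2.connectedComponentsWithStats(m)
    print(th,[(st[i,4],np.round((ce[i]+.5)*3-.5).tolist()) for i in range(1,n) if st[i,4]>60])
E
```

```text
rim top [[0.6321, 0.1777, 0.118], [0.5527, -0.1082, 0.118], [0.4137, -0.0689, 0.118], [0.4925, 0.2154, 0.118]] [0.52274048 0.05400974 0.118     ]
[np.float64(0.2967), np.float64(0.1445), np.float64(0.2951), np.float64(0.1446)]
rim side [[0.4926, 0.2171, 0.118], [0.633, 0.176, 0.118], [0.555, -0.1101, 0.118], [0.4136, -0.0695, 0.118]] [0.52352419 0.05337976 0.118     ] [np.float64(0.1463), np.float64(0.2966), np.float64(0.1472), np.float64(0.2973)]
yaw -15.50350580309181
yaw side -15.323578083298127
d [0.5547 0.1679 0.167 ]
c [0.5351 0.0925 0.167 ]
b [0.5138 0.0126 0.167 ]
a [ 0.4925 -0.0657  0.167 ]
205 [(np.int32(650), [387.0, 103.0]), (np.int32(137), [610.0, 66.0]), (np.int32(230), [172.0, 152.0]), (np.int32(225), [314.0, 194.0]), (np.int32(807), [330.0, 313.0]), (np.int32(227), [456.0, 235.0]), (np.int32(221), [598.0, 277.0])]
212 [(np.int32(473), [402.0, 100.0]), (np.int32(125), [610.0, 67.0]), (np.int32(74), [174.0, 79.0]), (np.int32(223), [172.0, 151.0]), (np.int32(221), [314.0, 193.0]), (np.int32(92), [130.0, 215.0]), (np.int32(218), [456.0, 235.0]), (np.int32(166), [596.0, 277.0]), (np.int32(623), [362.0, 332.0])]
220 [(np.int32(269), [325.0, 77.0]), (np.int32(212), [172.0, 151.0]), (np.int32(179), [313.0, 194.0]), (np.int32(81), [129.0, 217.0]), (np.int32(68), [445.0, 235.0]), (np.int32(483), [320.0, 324.0])]
```

```bash
cat >> h.py <<'E'
from scipy.spatial.transform import Rotation as Rn
def tool(s):
    e=s["eef_rot"]; return Rn.from_euler("xyz",e,degrees=True).as_matrix(), np.array(s["tcp_pos"])
YAW=-15.4; C=np.array([.523,.0537])
ys=dict(a=-.123,b=-.041,c=.041,d=.123)
def cap(k,z=.19):
    t=np.radians(YAW); return np.array([*(C+ys[k]*np.array([-np.sin(t),np.cos(t)])),z])
E
python3 - <<'E'
from plant import *
from h import *
s=get_state();R,p=tool(s); print(np.round(R,4)); print("tool y ang",np.degrees(np.arctan2(R[1,1],R[0,1])), s["time_s"])
for k in "abcd": print(k,cap(k))
E
```

```text
[[-1.000e-04 -2.395e-01 -9.709e-01]
 [-7.000e-04 -9.709e-01  2.395e-01]
 [-1.000e+00  8.000e-04 -1.000e-04]]
tool y ang -103.85702277490569 0.25
a [ 0.4903366  -0.06488373  0.19      ]
b [0.5121122  0.01417209 0.19      ]
c [0.5338878  0.09322791 0.19      ]
d [0.5556634  0.17228373 0.19      ]
```

```bash
python3 -m creep '{"jaw":[1,1,1,1,1,1,1,1,1,1],"translation":[[0,0,0],[0,0,0],[0,0,0],[0,0,0],[0,0,0],[0,0,0],[0,0,0],[0,0,0],[0,0,0],[0,0,0]],"roll":[0.145,0.145,0.145,0.145,0.145,0.145,0.145,0.145,0.145,0.145]}' 20
python3 - <<'E'
from plant import *
from h import *
s=get_state();R,p=tool(s); a=np.degrees(np.arctan2(R[1,1],R[0,1])); print(p,s["joints"],s["contact_force"])
d=a-164.6; d=(d+180)%360-180; print("ang",a,"roll rem rad",np.radians(d))
# after turning
t=np.radians(164.6); Y=np.array([np.cos(t),np.sin(t),0]);X=np.array([0,0,-1.]);Z=np.cross(X,Y)
D=cap("b",.2256)-p; print("D",D,"tool",X@D,Y@D,Z@D)
E
```

```text
time_s: 1.25
tcp_pos: [0.1616, 0.6552, 0.2264]
eef_rot: [171.8, 90.0, -105.4]
contact_force: [-1.0, 0.3, 0.3]
gripper_width: 0.0132
[0.16161455 0.65524356 0.22637202] [ 9.26522056e+01  2.05546765e+01  6.71991652e-01 -6.18153017e-03
 -7.01351022e+01 -9.99282730e+01] [-0.95328061  0.31934286  0.32330822]
ang 172.7218307773353 roll rem rad 0.1417526883543115
D [ 0.35049765 -0.64107147 -0.00077202] tool 0.0007720249513761268 -0.5081536252774356 -0.5249772600727216
```

```bash
python3 -m creep '{"jaw":[1,1,1,1,1,1,1,1,1,1],"translation":[[0,0,0],[0,-0.028,-0.029],[0,-0.028,-0.029],[0,-0.028,-0.029],[0,-0.028,-0.029],[0,-0.028,-0.029],[0,-0.028,-0.029],[0,-0.028,-0.029],[0,-0.028,-0.029],[0,-0.028,-0.029]],"roll":[0.1418,0,0,0,0,0,0,0,0,0]}'
cat > st.py <<'E'
import sys
from plant import *
from h import *
s=get_state();R,p=tool(s); a=np.degrees(np.arctan2(R[1,1],R[0,1]))
print("t",s["time_s"],"p",np.round(p,4),"F",np.round(s["contact_force"],2),"j",np.round(s["joints"],1),"w",round(s["gripper_width"],4),"tilt",np.round(R[:,0],4))
k=sys.argv[1]; D=cap(k,p[2])-p; print(k,"ang",round(a,2),"roll",round(np.radians((a-(YAW+180)+180)%360-180),4),"tool",np.round(R.T@D,4))
E
python3 st.py b
```

```text
time_s: 2.25
tcp_pos: [0.3376, 0.3363, 0.2268]
eef_rot: [-8.7, 90.0, 66.2]
contact_force: [0.5, 0.1, -0.1]
gripper_width: 0.0005
t 2.25 p [0.3376 0.3363 0.2268] F [ 0.53  0.06 -0.08] j [ 68.6   1.5 -23.4   0.  -65.  -83.7] w 0.0005 tilt [ 2.e-04  5.e-04 -1.e+00]
b ang 164.96 roll 0.0063 tool [-1.000e-04 -2.521e-01 -2.658e-01]
```

```bash
python3 -m creep '{"jaw":[1,1,1,1,1,1,1,1,1,1],"translation":[[0,-0.028,-0.029],[0,-0.028,-0.029],[0,-0.028,-0.029],[0,-0.028,-0.029],[0,-0.028,-0.029],[0,-0.028,-0.029],[0,-0.028,-0.029],[0,-0.028,-0.029],[0,-0.028,-0.029],[0,0,0]],"roll":[0,0,0,0,0,0,0,0,0,0]}'
python3 st.py b
python3 - <<'E'
from plant import *
import cv2
for n in ("top","side","wrist"): cv2.imwrite(f"pics/{n}1.png",capture(n)["image"][:,:,::-1])
E
```

```text
time_s: 3.25
tcp_pos: [0.514, 0.017, 0.2262]
eef_rot: [165.5, 89.9, -119.8]
contact_force: [-0.2, 0.6, -0.7]
gripper_width: 0.0007
t 3.25 p [0.514  0.017  0.2262] F [-0.19  0.58 -0.72] j [ 23.8   5.4 -19.3   0.  -65.4 -39.1] w 0.0007 tilt [-5.e-04 -8.e-04 -1.e+00]
b ang 164.71 roll 0.0019 tool [ 0.      0.0011 -0.0032]
```

View pics/wrist1.png

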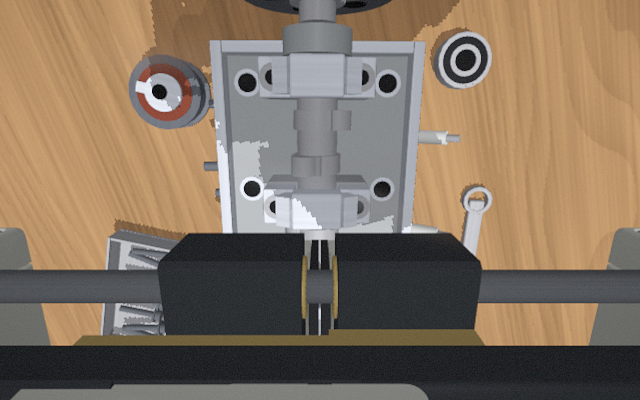

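View pics/side1.png

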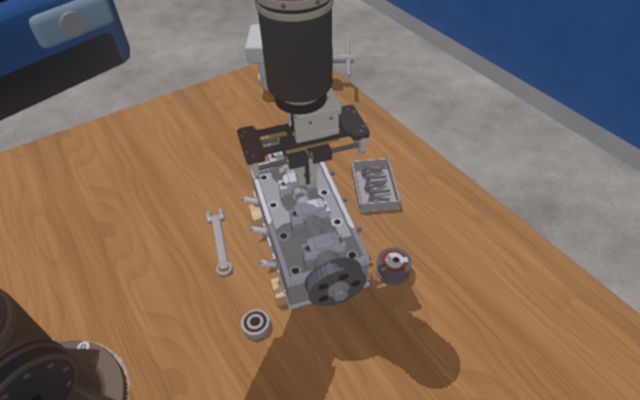

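The wrist view shows the head's centreline at column 318, with cap a's crown at (318,75). Cap b's crown is partly hidden by the gripper, around (318,210). I'll check the y position with the wrist calibration.

```bash
python3 - <<'E'
import cv2
t=cv2.imread("pics/wrist1.png")[30:240,200:440]; cv2.imwrite("pics/wrist1z.png",cv2.resize(t,None,fx=2.8,fy=2.8,interpolation=cv2.INTER_CUBIC))
t=cv2.imread("pics/side1.png")[115:310,230:390]; cv2.imwrite("pics/side1z.png",cv2.resize(t,None,fx=3,fy=3,interpolation=cv2.INTER_CUBIC))
E
```

```text
(no output)
```

View pics/wrist1z.png

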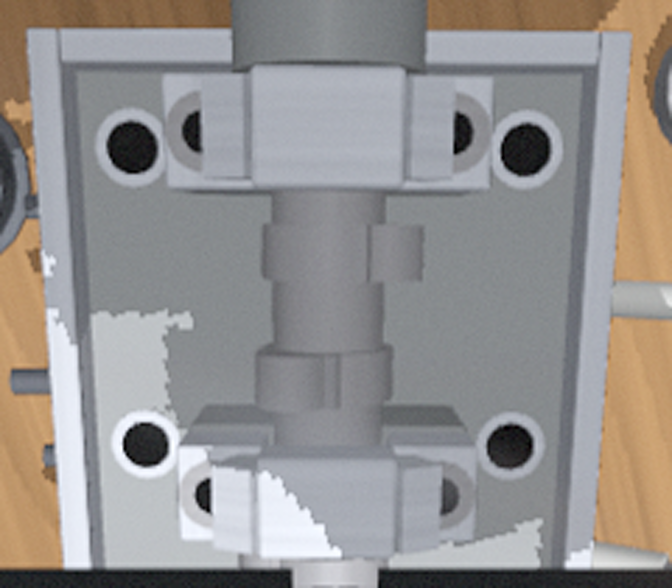

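View pics/side1z.png

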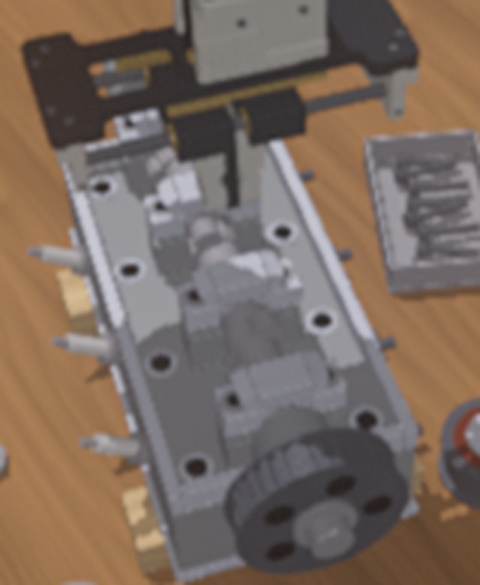

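```bash
python3 - <<'E'
from plant import *
from h import *
s=get_state();R,p=tool(s)
w=capture("wrist"); P=np.eye(4);P[:3,:3]=R;P[:3,3]=p; w["pose"]=P@np.array(w["tool_from_camera"])
W=lambda u,v:(200+(u+.5)/2.8-.5,30+(v+.5)/2.8-.5)
th=np.radians(YAW);Q=np.array([[np.cos(th),np.sin(th)],[-np.sin(th),np.cos(th)]])
for n,u,v,z in (("a far",330,67,.167),("a near",328,187,.167),("b far",325,457,.167),("b near",325,552,.167),("a L",252,130,.167),("a R",408,130,.167),("rimTL",27,30,.118),("rimTR",630,34,.118)):
    q=onz(w,*W(u,v),z); print(n,np.round(q,4),"head",np.round(Q@(q[:2]-C),4))
E
```

```text
a far [ 0.4882 -0.0758  0.167 ] head [ 0.0008 -0.1341]
a near [ 0.4948 -0.0532  0.167 ] head [ 0.0012 -0.1105]
b far [0.5108 0.003  0.167 ] head [ 0.0017 -0.0521]
b near [0.5168 0.0249 0.167 ] head [ 0.0017 -0.0295]
a L [ 0.507  -0.0683  0.167 ] head [ 0.017  -0.1218]
a R [ 0.4758 -0.0598  0.167 ] head [-0.0154 -0.1219]
rimTL [ 0.557  -0.1101  0.118 ] head [ 0.0762 -0.1489]
rimTR [ 0.4129 -0.07    0.118 ] head [-0.0733 -0.1485]
```

```bash
sed -i 's/C=np.array(.*/C=np.array([.5237,.0539])/' h.py; python3 st.py b
```

```text
t 3.45 p [0.5124 0.0207 0.2265] F [ 0.46  0.4  -0.62] j [ 24.3   5.2 -19.5  -0.  -65.4 -39.3] w 0.0006 tilt [-1.e-04  2.e-04 -1.e+00]
b ang 164.94 roll 0.006 tool [-0.    -0.002 -0.006]
```

```bash
python3 -m creep '{"jaw":[1,1,1,1,1,1,1,1,1,1],"translation":[[0,-0.002,-0.006],[0.006,0,0],[0.007,0,0],[0.007,0,0],[0.007,0,0],[0.007,0,0],[0.007,0,0],[0.005,0,0],[0.002,0,0],[0,0,0]],"roll":[0.006,0,0,0,0,0,0,0,0,0]}'
python3 st.py b
python3 - <<'E'
from plant import *
import cv2
for n in ("top","side","wrist"): 
    i=capture(n)["image"][:,:,::-1]
    if n=="side": i=cv2.resize(i[115:310,230:390],None,fx=3,fy=3,interpolation=cv2.INTER_CUBIC)
    if n=="top": i=cv2.resize(i[150:295,180:440],None,fx=3,fy=3,interpolation=cv2.INTER_CUBIC)
    cv2.imwrite(f"pics/{n}2.png",i)
E
python3 st.py b
```

```text
time_s: 4.45
tcp_pos: [0.513, 0.014, 0.1783]
eef_rot: [130.0, 90.0, -155.4]
contact_force: [-0.1, -0.7, 0.3]
gripper_width: 0.0005
t 4.45 p [0.513  0.014  0.1783] F [-0.11 -0.67  0.32] j [ 23.5   7.5 -23.5   0.  -59.  -38.9] w 0.0005 tilt [-5.e-04 -2.e-04 -1.e+00]
b ang 164.6 roll -0.0001 tool [0.     0.0003 0.0004]
t 4.6 p [0.5133 0.0141 0.1789] F [-0.04 -0.7  -0.48] j [ 23.5   7.5 -23.4   0.  -59.  -38.9] w 0.0003 tilt [ 5.e-04  1.e-04 -1.e+00]
b ang 164.6 roll 0.0 tool [-0.      0.0006  0.0002]
```

View pics/side2.png

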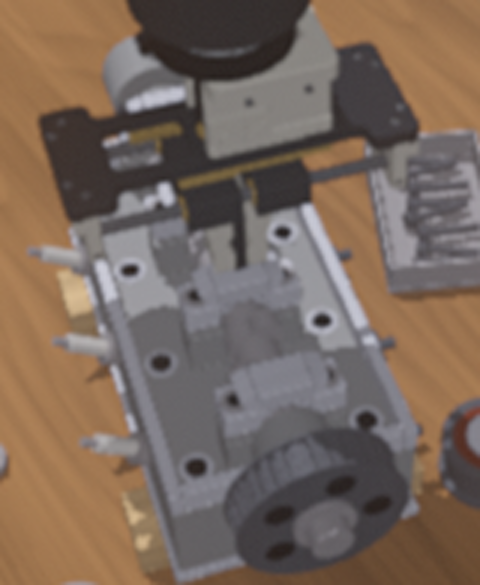

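View pics/wrist2.png

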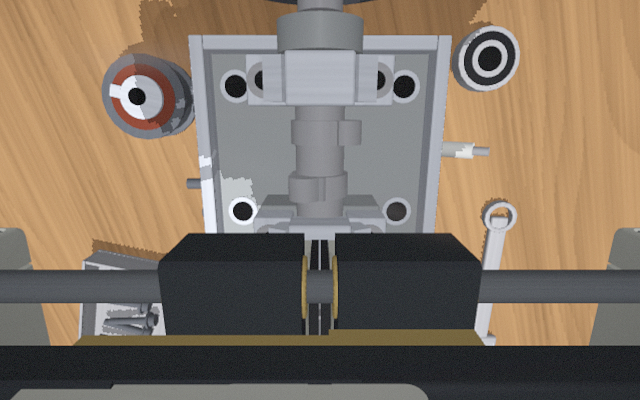

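The closed fingertips hang right over cap b's crown, at (240,270) in the side zoom. I'll start the slow press.

```bash
python3 -m creep '{"jaw":[1,1,1,1,1,1,1,1,1,1],"translation":[[0.001,0,0],[0.001,0,0],[0.001,0,0],[0.001,0,0],[0.001,0,0],[0.001,0,0],[0.001,0,0],[0.001,0,0],[0.001,0,0],[0.001,0,0]],"roll":[0,0,0,0,0,0,0,0,0,0]}'
python3 st.py b
```

```text
time_s: 5.6
tcp_pos: [0.5131, 0.014, 0.1685]
eef_rot: [144.0, 90.0, -141.4]
contact_force: [0.3, 0.5, -0.3]
gripper_width: 0.001
t 5.6 p [0.5131 0.014  0.1685] F [ 0.28  0.51 -0.26] j [ 23.5   8.1 -24.3   0.  -57.7 -38.9] w 0.001 tilt [-0. -0. -1.]
b ang 164.6 roll -0.0 tool [-0.      0.0004  0.0003]
```

```bash
python3 -m creep '{"jaw":[1,1,1,1,1,1,1,1,1,1],"translation":[[0.001,0,0],[0.001,0,0],[0.001,0,0],[0.001,0,0],[0.001,0,0],[0.001,0,0],[0.0005,0,0],[0.0005,0,0],[0,0,0],[0,0,0]],"roll":[0,0,0,0,0,0,0,0,0,0]}'
python3 st.py b
```

```text
time_s: 6.6
tcp_pos: [0.5131, 0.014, 0.1619]
eef_rot: [-78.3, 90.0, -3.7]
contact_force: [-1.4, 0.3, 5.3]
gripper_width: 0.0004
t 6.6 p [0.5131 0.014  0.1619] F [-1.4   0.34  5.28] j [ 23.5   8.4 -24.8   0.  -56.8 -38.9] w 0.0004 tilt [ 3.e-04 -0.e+00 -1.e+00]
b ang 164.61 roll 0.0001 tool [-0.      0.0004  0.0003]
```

```bash
python3 -m creep '{"jaw":[1,1,1,1,1,1,1,1,1,1],"translation":[[0.0004,0,0],[0.0004,0,0],[0.0004,0,0],[0.0004,0,0],[0.0004,0,0],[0.0002,0,0],[0,0,0],[0,0,0],[0,0,0],[0,0,0]],"roll":[0,0,0,0,0,0,0,0,0,0]}'
python3 st.py b
```

```text
time_s: 7.6
tcp_pos: [0.5132, 0.014, 0.1602]
eef_rot: [-78.3, 90.0, -3.7]
contact_force: [-4.9, 1.4, 10.7]
gripper_width: 0.0001
t 7.6 p [0.5132 0.014  0.1602] F [-4.88  1.43 10.73] j [ 23.5   8.5 -24.9   0.  -56.5 -38.9] w 0.0001 tilt [ 6.e-04 -0.e+00 -1.e+00]
b ang 164.61 roll 0.0003 tool [-0.      0.0005  0.0003]
```

```bash
python3 -m creep '{"jaw":[1,1,1,1,1,1,1,1,1,1],"translation":[[0.0003,0,0],[0.0003,0,0],[0.0002,0,0],[0,0,0],[0,0,0],[0,0,0],[0,0,0],[0,0,0],[0,0,0],[0,0,0]],"roll":[0,0,0,0,0,0,0,0,0,0]}'
python3 st.py b
```

```text
time_s: 8.6
tcp_pos: [0.5133, 0.014, 0.1602]
eef_rot: [-76.2, 89.9, -1.6]
contact_force: [-6.5, 1.2, 16.4]
gripper_width: 0.0002
t 8.6 p [0.5133 0.014  0.1602] F [-6.51  1.19 16.38] j [ 23.5   8.5 -25.    0.  -56.5 -38.9] w 0.0002 tilt [ 0.0012 -0.     -1.    ]
b ang 164.63 roll 0.0005 tool [-0.      0.0005  0.0002]
```

```bash
python3 -m creep '{"jaw":[1,1,1,1,1,1,1,1,1,1],"translation":[[-0.002,0,0],[-0.006,0,0],[-0.007,0,0],[-0.007,0,0],[0,0,0.016],[0,0,0.018],[0,0,0.018],[0,0,0.018],[0,0,0.012],[0,0,0]],"roll":[0,0,0,0,0,0,0,0,0,0]}'
python3 st.py c;python3 - <<'E'
from plant import *
import cv2
i=capture("wrist")["image"][:,:,::-1]; cv2.imwrite("pics/wrist3.png",i)
E
python3 st.py c
```

```text
time_s: 9.6
tcp_pos: [0.5353, 0.095, 0.1801]
eef_rot: [139.1, 90.0, -146.2]
contact_force: [-0.7, 0.2, -0.5]
gripper_width: 0.0006
t 9.6 p [0.5353 0.095  0.1801] F [-0.67  0.18 -0.51] j [ 30.7  10.3 -19.8   0.  -59.9 -46. ] w 0.0006 tilt [-5.e-04 -3.e-04 -1.e+00]
c ang 164.71 roll 0.0019 tool [ 0.      0.0003 -0.0017]
t 9.65 p [0.5349 0.0941 0.1801] F [ 0.03 -0.33 -0.6 ] j [ 30.7  10.3 -19.8  -0.  -59.9 -46. ] w 0.0006 tilt [-8.e-04 -4.e-04 -1.e+00]
c ang 164.69 roll 0.0015 tool [ 0.      0.0001 -0.0008]
```

View pics/wrist3.png

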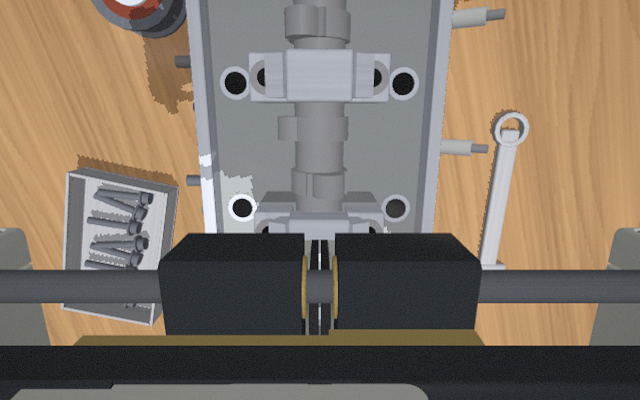

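The wrist view shows cap b's crown, now pressed, at (318,78) and the fingers over cap c. I'll press c.

```bash
python3 -m creep '{"jaw":[1,1,1,1,1,1,1,1,1,1],"translation":[[0.002,0,0],[0.001,0,0],[0.001,0,0],[0.001,0,0],[0.001,0,0],[0.001,0,0],[0.001,0,0],[0.001,0,0],[0.001,0,0],[0.001,0,0]],"roll":[0,0,0,0,0,0,0,0,0,0]}'
python3 st.py c
python3 -m creep '{"jaw":[1,1,1,1,1,1,1,1,1,1],"translation":[[0.001,0,0],[0.001,0,0],[0.001,0,0],[0.001,0,0],[0.001,0,0],[0.001,0,0],[0.001,0,0],[0.001,0,0],[0.0005,0,0],[0,0,0]],"roll":[0,0,0,0,0,0,0,0,0,0]}'
python3 st.py c
```

```text
time_s: 10.65
tcp_pos: [0.5349, 0.0931, 0.1695]
eef_rot: [-45.9, 90.0, 28.7]
contact_force: [0.1, 0.3, -0.5]
gripper_width: 0.0003
t 10.65 p [0.5349 0.0931 0.1695] F [ 0.13  0.31 -0.46] j [ 30.6  10.8 -20.7   0.  -58.5 -46. ] w 0.0003 tilt [ 0.  0. -1.]
c ang 164.6 roll 0.0 tool [-0.      0.0004  0.0002]
time_s: 11.65
tcp_pos: [0.5349, 0.0931, 0.1615]
eef_rot: [-66.5, 90.0, 8.1]
contact_force: [-1.8, -0.5, 5.7]
gripper_width: 0.0004
t 11.65 p [0.5349 0.0931 0.1615] F [-1.84 -0.54  5.73] j [ 30.6  11.2 -21.3   0.  -57.4 -46. ] w 0.0004 tilt [ 4.e-04  1.e-04 -1.e+00]
c ang 164.61 roll 0.0002 tool [-0.      0.0004  0.0002]
```

```bash
python3 -m creep '{"jaw":[1,1,1,1,1,1,1,1,1,1],"translation":[[0.0004,0,0],[0.0004,0,0],[0.0004,0,0],[0.0004,0,0],[0.0004,0,0],[0.0004,0,0],[0.0003,0,0],[0,0,0],[0,0,0],[0,0,0]],"roll":[0,0,0,0,0,0,0,0,0,0]}'
python3 st.py c
```

```text
time_s: 12.65
tcp_pos: [0.535, 0.0931, 0.1602]
eef_rot: [-70.4, 89.9, 4.3]
contact_force: [-7.7, 0.7, 16.4]
gripper_width: 0.0003
t 12.65 p [0.535  0.0931 0.1602] F [-7.7   0.69 16.38] j [ 30.6  11.3 -21.5   0.  -57.2 -46. ] w 0.0003 tilt [ 1.3e-03  1.0e-04 -1.0e+00]
c ang 164.64 roll 0.0006 tool [-0.      0.0005  0.0002]
```

```bash
python3 -m creep '{"jaw":[1,1,1,1,1,1,1,1,1,1],"translation":[[-0.002,0,0],[-0.006,0,0],[-0.007,0,0],[-0.007,0,0],[0,0,-0.02],[0,0,-0.032],[0,0,-0.036],[0,0,-0.036],[0,0,-0.028],[0,0,-0.012]],"roll":[0,0,0,0,0,0,0,0,0,0]}'
python3 st.py a;python3 - <<'E'
from plant import *
import cv2
i=capture("top")["image"][:,:,::-1]; capture("wrist")
i=capture("side")["image"][:,:,::-1]; cv2.imwrite("pics/side4.png",cv2.resize(i[115:310,230:390],None,fx=3,fy=3,interpolation=cv2.INTER_CUBIC))
E
python3 st.py a
```

```text
time_s: 13.65
tcp_pos: [0.4901, -0.0673, 0.1806]
eef_rot: [102.9, 90.0, 177.4]
contact_force: [0.1, -0.2, 0.2]
gripper_width: 0.0006
t 13.65 p [ 0.4901 -0.0673  0.1806] F [ 0.15 -0.16  0.18] j [ 15.    5.6 -25.4  -0.  -59.  -30.5] w 0.0006 tilt [-1.e-04  0.e+00 -1.e+00]
a ang 164.49 roll -0.0019 tool [-0.     -0.0002  0.0028]
t 13.8 p [ 0.4912 -0.0657  0.1806] F [-0.13 -0.    0.5 ] j [ 15.2   5.7 -25.3  -0.  -59.  -30.6] w 0.0004 tilt [ 4.e-04  1.e-04 -1.e+00]
a ang 164.51 roll -0.0017 tool [0.     0.0005 0.0009]
```

View pics/side4.png

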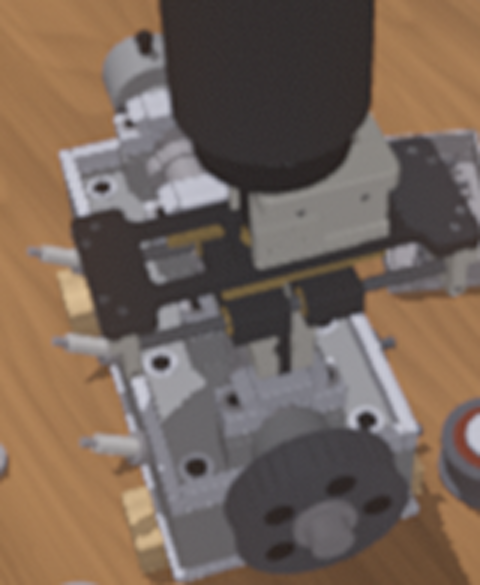

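The fingertips stand over cap a's crown, at (280,375) in the side zoom and clear of the pulley. I'll press a.

```bash
python3 -m creep '{"jaw":[1,1,1,1,1,1,1,1,1,1],"translation":[[0.002,0,0],[0.001,0,0],[0.001,0,0],[0.001,0,0],[0.001,0,0],[0.001,0,0],[0.001,0,0],[0.001,0,0],[0.001,0,0],[0.001,0,0]],"roll":[0,0,0,0,0,0,0,0,0,0]}'
python3 st.py a
python3 -m creep '{"jaw":[1,1,1,1,1,1,1,1,1,1],"translation":[[0.001,0,0],[0.001,0,0],[0.001,0,0],[0.001,0,0],[0.001,0,0],[0.001,0,0],[0.001,0,0],[0.001,0,0],[0.0005,0,0],[0,0,0]],"roll":[0,0,0,0,0,0,0,0,0,0]}'
python3 st.py a
```

```text
time_s: 14.8
tcp_pos: [0.4913, -0.0651, 0.1693]
eef_rot: [-92.7, 90.0, -18.1]
contact_force: [-0.1, -0.3, -0.2]
gripper_width: 0.0002
t 14.8 p [ 0.4913 -0.0651  0.1693] F [-0.1  -0.32 -0.22] j [ 15.2   6.3 -26.2   0.  -57.5 -30.6] w 0.0002 tilt [ 0. -0. -1.]
a ang 164.59 roll -0.0001 tool [-0.      0.0004  0.0003]
time_s: 15.8
tcp_pos: [0.4913, -0.0651, 0.1612]
eef_rot: [-96.4, 90.0, -21.8]
contact_force: [-2.2, 1.4, 4.4]
gripper_width: 0.0001
t 15.8 p [ 0.4913 -0.0651  0.1612] F [-2.24  1.43  4.36] j [ 15.2   6.8 -26.9   0.  -56.3 -30.6] w 0.0001 tilt [ 2.e-04 -1.e-04 -1.e+00]
a ang 164.61 roll 0.0001 tool [-0.      0.0004  0.0003]
```

```bash
python3 -m creep '{"jaw":[1,1,1,1,1,1,1,1,1,1],"translation":[[0.0004,0,0],[0.0004,0,0],[0.0004,0,0],[0.0004,0,0],[0.0004,0,0],[0.0004,0,0],[0.0003,0,0],[0,0,0],[0,0,0],[0,0,0]],"roll":[0,0,0,0,0,0,0,0,0,0]}'
python3 st.py a
```

```text
time_s: 16.8
tcp_pos: [0.4915, -0.0651, 0.1601]
eef_rot: [-89.1, 89.9, -14.5]
contact_force: [-9.2, 2.2, 20.4]
gripper_width: 0.0003
t 16.8 p [ 0.4915 -0.0651  0.1601] F [-9.19  2.23 20.44] j [ 15.2   6.8 -27.    0.  -56.1 -30.6] w 0.0003 tilt [ 1.2e-03 -3.0e-04 -1.0e+00]
a ang 164.64 roll 0.0007 tool [-0.      0.0006  0.0003]
```

```bash
python3 -m creep '{"jaw":[1,1,1,1,1,1,1,1,1,1],"translation":[[-0.002,0,0],[-0.006,0,0],[-0.007,0,0],[-0.007,0,0],[0,0,0.02],[0,0,0.03],[0,0,0.03],[0,0,0.03],[0,0,0.03],[0,0,0.03]],"roll":[0,0,0,0,0,0,0,0,0,0]}'
python3 st.py d
python3 -m creep '{"jaw":[1,1,1,1,1,1,1,1,1,1],"translation":[[0,0,0.03],[0,0,0.026],[0,0,0.014],[0,0,0.006],[0,0,0],[0,0,0],[0,0,0],[0,0,0],[0,0,0],[0,0,0]],"roll":[0,0,0,0,0,0,0,0,0,0]}'
python3 st.py d;python3 - <<'E'
from plant import *
import cv2
i=capture("side")["image"][:,:,::-1]; cv2.imwrite("pics/side5.png",cv2.resize(i[115:310,230:390],None,fx=3,fy=3,interpolation=cv2.INTER_CUBIC))
i=capture("wrist")["image"][:,:,::-1]; cv2.imwrite("pics/wrist5.png",i)
E
```

```text
time_s: 17.8
tcp_pos: [0.5368, 0.1001, 0.1806]
eef_rot: [-54.4, 90.0, 20.2]
contact_force: [0.3, -0.3, 0.3]
gripper_width: 0.0007
t 17.8 p [0.5368 0.1001 0.1806] F [ 0.26 -0.3   0.31] j [ 31.1  10.5 -19.5   0.  -60.  -46.5] w 0.0007 tilt [ 4.e-04  1.e-04 -1.e+00]
d ang 164.6 roll 0.0 tool [0.     0.0004 0.0749]
time_s: 18.8
tcp_pos: [0.5567, 0.1718, 0.1803]
eef_rot: [-44.7, 90.0, 29.9]
contact_force: [-0.2, 0.5, -1.6]
gripper_width: 0.0004
t 18.8 p [0.5567 0.1718 0.1803] F [-0.19  0.55 -1.61] j [ 36.4  13.9 -15.1   0.  -61.  -51.8] w 0.0004 tilt [ 1.e-04  1.e-04 -1.e+00]
d ang 164.58 roll -0.0004 tool [0.     0.0005 0.0006]
```

View pics/side5.png

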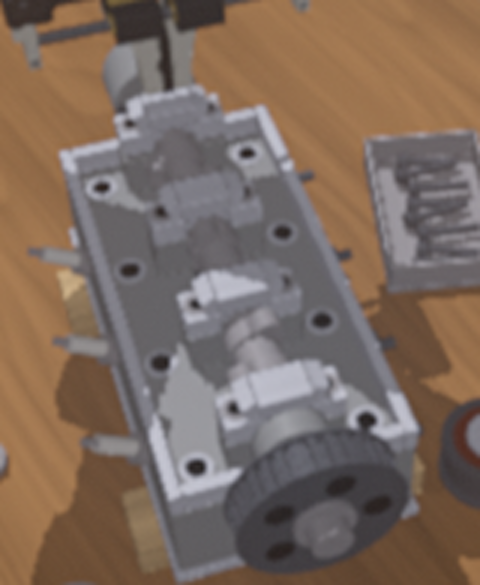

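View pics/wrist5.png

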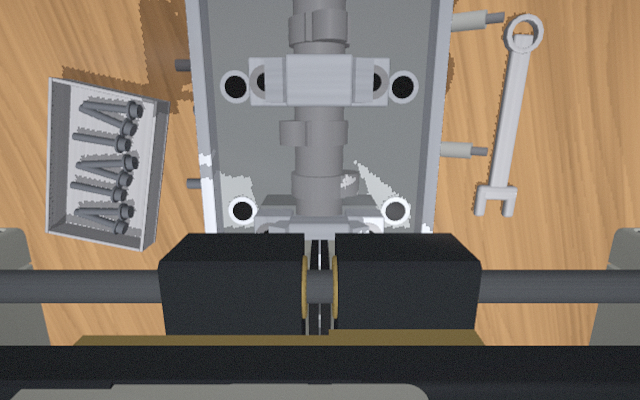

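The fingertips are over cap d's crown, at about (168,95) in the side zoom, and centred on the camshaft in the wrist view. I'll press d.

```bash
python3 -m creep '{"jaw":[1,1,1,1,1,1,1,1,1,1],"translation":[[0.002,0,0],[0.001,0,0],[0.001,0,0],[0.001,0,0],[0.001,0,0],[0.001,0,0],[0.001,0,0],[0.001,0,0],[0.001,0,0],[0.001,0,0]],"roll":[0,0,0,0,0,0,0,0,0,0]}'
python3 st.py d
python3 -m creep '{"jaw":[1,1,1,1,1,1,1,1,1,1],"translation":[[0.001,0,0],[0.001,0,0],[0.001,0,0],[0.001,0,0],[0.001,0,0],[0.001,0,0],[0.001,0,0],[0.001,0,0],[0.0005,0,0],[0,0,0]],"roll":[0,0,0,0,0,0,0,0,0,0]}'
python3 st.py d
```

```text
time_s: 19.9
tcp_pos: [0.5567, 0.1721, 0.1691]
eef_rot: [-31.7, 90.0, 42.9]
contact_force: [-0.1, 0.5, 0.2]
gripper_width: 0.0003
t 19.9 p [0.5567 0.1721 0.1691] F [-0.11  0.53  0.18] j [ 36.4  14.4 -15.9  -0.  -59.6 -51.8] w 0.0003 tilt [ 0.  0. -1.]
d ang 164.6 roll -0.0001 tool [0.     0.0004 0.0003]
time_s: 20.9
tcp_pos: [0.5567, 0.1721, 0.1611]
eef_rot: [-60.6, 90.0, 14.0]
contact_force: [-1.9, -0.4, 4.7]
gripper_width: 0.0004
t 20.9 p [0.5567 0.1721 0.1611] F [-1.9  -0.41  4.74] j [ 36.4  14.8 -16.5   0.  -58.6 -51.8] w 0.0004 tilt [ 4.e-04  1.e-04 -1.e+00]
d ang 164.61 roll 0.0001 tool [-0.      0.0004  0.0002]
```

```bash
python3 -m creep '{"jaw":[1,1,1,1,1,1,1,1,1,1],"translation":[[0.0004,0,0],[0.0004,0,0],[0.0004,0,0],[0.0004,0,0],[0.0004,0,0],[0.0004,0,0],[0.0001,0,0],[0,0,0],[0,0,0],[0,0,0]],"roll":[0,0,0,0,0,0,0,0,0,0]}'
python3 st.py d
```

```text
time_s: 21.9
tcp_pos: [0.5568, 0.1722, 0.1602]
eef_rot: [-62.2, 89.9, 12.4]
contact_force: [-7.5, -1.3, 16.3]
gripper_width: 0.0005
t 21.9 p [0.5568 0.1722 0.1602] F [-7.51 -1.26 16.29] j [ 36.4  14.9 -16.6   0.  -58.4 -51.8] w 0.0005 tilt [ 1.4e-03  3.0e-04 -1.0e+00]
d ang 164.64 roll 0.0007 tool [-0.      0.0005  0.0002]
```

Cap d is home too: z is 0.1602 at 16 N, like the others. I'll rise clear, back away and take a check picture.

```bash
python3 -m creep '{"jaw":[1,1,1,1,1,1,1,1,1,1],"translation":[[-0.002,0,0],[-0.006,0,0],[-0.01,0,0],[-0.015,0,0],[-0.02,0,0],[-0.02,0,0],[-0.015,0,0.01],[0,0,0.03],[0,0,0.035],[0,0,0.035]],"roll":[0,0,0,0,0,0,0,0,0,0]}'
python3 -m creep '{"jaw":[1,1,1,1,1,1,1,1,1,1],"translation":[[0,0,0.035],[0,0,0.035],[0,0,0.035],[0,0,0.03],[0,0,0.02],[0,0,0.01],[0,0,0],[0,0,0],[0,0,0],[0,0,0]],"roll":[0,0,0,0,0,0,0,0,0,0]}'
python3 st.py d;python3 - <<'E'
from plant import *
import cv2
for n,a in (("top",(150,295,180,440)),("side",(115,310,230,390))):
    i=capture(n)["image"][:,:,::-1]; cv2.imwrite(f"pics/{n}6.png",i); b=cv2.imread(f"pics/{n}0.png")
    z=lambda j:cv2.resize(j[a[0]:a[1],a[2]:a[3]],None,fx=2,fy=2,interpolation=cv2.INTER_CUBIC)
    cv2.imwrite(f"pics/{n}6c.png",(cv2.vconcat if n=="top" else cv2.hconcat)([z(b),z(i)]))
E
```

```text
time_s: 22.9
tcp_pos: [0.5864, 0.2791, 0.2472]
eef_rot: [-36.5, 89.9, 38.0]
contact_force: [0.4, -0.2, 0.2]
gripper_width: 0.0007
time_s: 23.9
tcp_pos: [0.6298, 0.4363, 0.247]
eef_rot: [-29.0, 90.0, 45.6]
contact_force: [0.3, -0.8, 0.2]
gripper_width: 0.0005
t 23.9 p [0.6298 0.4363 0.247 ] F [ 0.33 -0.78  0.21] j [ 49.2  28.7  16.1   0.  -77.3 -64.7] w 0.0005 tilt [ 5.e-04  5.e-04 -1.e+00]
d ang 164.56 roll -0.0007 tool [-2.000e-04  5.000e-04 -2.738e-01]
```

View pics/side6c.png

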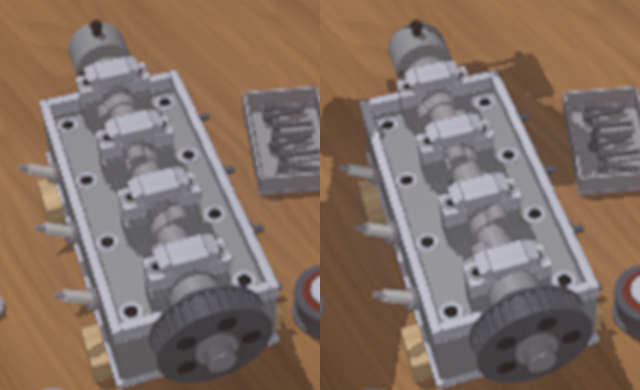

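View pics/top6.png

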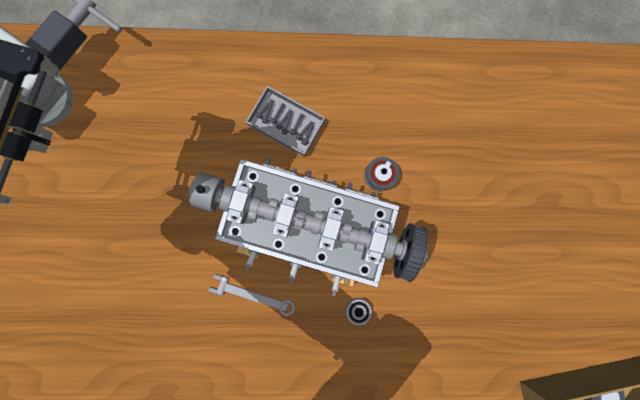

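View pics/side6.png

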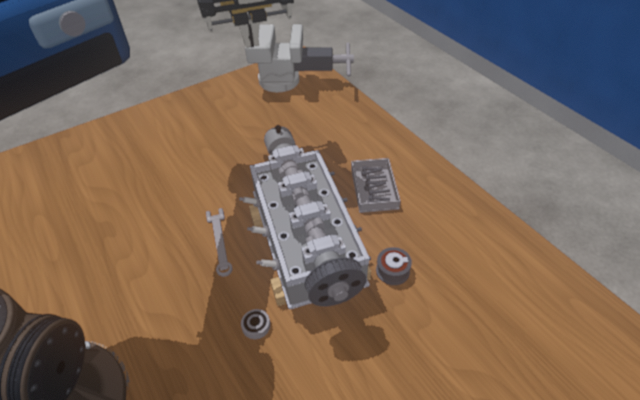

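The gripper is parked close to the vise. I'll back off along the same free path so that it certainly touches nothing.

```bash
python3 -m creep '{"jaw":[1,1,1,1,1,1,1,1,1,1],"translation":[[-0.005,0,0],[-0.005,0,-0.01],[0,0,-0.02],[0,0,-0.025],[0,0,-0.025],[0,0,-0.025],[0,0,-0.015],[0,0,-0.005],[0,0,0],[0,0,0]],"roll":[0,0,0,0,0,0,0,0,0,0]}'
python3 st.py d
python3 - <<'E'
from plant import *
import cv2,numpy as np
i=capture("side")["image"]; cv2.imwrite("pics/side7.png",i[:,:,::-1])
s=get_state(); print(s["contact_force"],np.round(s["qd"],2))
E
```

```text
time_s: 25.0
tcp_pos: [0.5968, 0.3173, 0.2562]
eef_rot: [-35.6, 90.0, 39.0]
contact_force: [-0.3, 0.1, 0.2]
gripper_width: 0.0003
t 25.0 p [0.5968 0.3173 0.2562] F [-0.3   0.06  0.24] j [ 44.5  19.7   3.4   0.  -73.6 -59.9] w 0.0003 tilt [ 3.e-04  2.e-04 -1.e+00]
d ang 164.61 roll 0.0002 tool [-0.      0.0005 -0.1504]
[-0.002531    0.74482209 -1.38066168] [ 0.12  0.41 -0.04 -0.06  0.05  0.09]
```

View pics/side7.png

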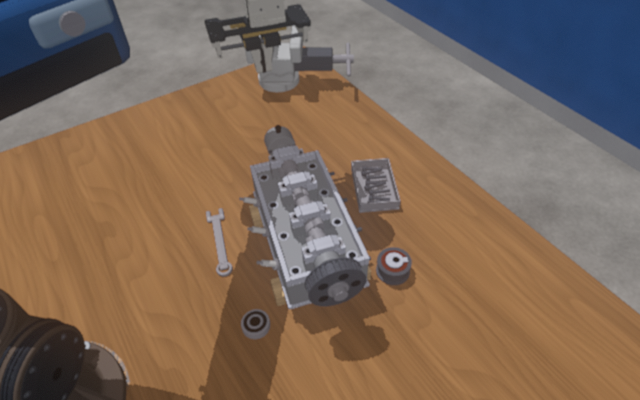

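The gripper now hangs free in front of the vise (262,35). The head and loose parts (tray 376,185; tensioner 394,266; bearing 256,323; wrench 220,242) are all where they started.

```bash
python3 -c "
from plant import *
print(close_job())"
```

```text
the job is handed in; nothing more can be done
None
```

All four bearing caps are pressed home, in the order you asked. The pulley is at the head's -y end, so that was cap b, then c, a and d. I pressed each with closed fingertips at about 10 mm/s, slowing to 4 mm/s or less for the last couple of millimetres.

- **Seating:** each cap stopped at a fingertip height of 160.1–160.2 mm, against 160 mm nominal. The final downward force was 16.4 N for b, c and d. Cap a read 20.4 N, slightly over the 10–18 N guide but far below the 60 N limit. A sideways force of 7–9 N went with the press. I confirmed the hard stop directly only on b, where pressing harder did not move it. The others are judged by reaching the same height at the same or higher force.
- **Surroundings:** in the last pictures the tray, tensioner, bearing and wrench look unmoved.
- **Robot:** I first parked near the vise, with no contact force showing, then backed off. At about 25 s I handed in with the gripper free in the air. The force reading was within about 1.5 N of zero, similar to its readings when clear of everything.

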